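# Set the strip gauge to its index with the thumb wheel

## Robot

A 6-joint arm with a two-finger parallel gripper is mounted at the origin on the work surface. World frame = base frame: x ahead of the robot, y to its left, z up, the work surface at z = 0. Lengths are in m, angles in rad, forces in N, time in s.
With the tool pointing down it reaches from about 0.225 to 0.875 m from the base axis. Payload 3.4 kg.
Tool frame: the origin (TCP) lies at the very end of the fingers, on their centre line; the grasp point (between the pads) lies 19 mm behind it (manip.grasp_offset is the distance from the TCP to the grasp point, in m); x points along the fingers, y is the direction in which the jaws open and shut, and the axes are right-handed (so a half turn about x gives the same grasp; the last joint's range is limited). The gripper opens to 85 mm and grips with 20 to 120 N. Pads are 22 mm wide; open, the fingers measure 114 mm over their backs; the gripper's body (76 mm by 85 mm) begins 54 mm behind the grasp point. The pads swing forward as they close: fully open they stand 13 mm farther back than shut.
Start: joints at [-1.24, 0.276, 1.505, -0, 1.361, -0.121], TCP at [0.251, -0.517, 0.231] pointing down, gripper open.
Joint ranges: [-2.89, 2.89], [-0.75, 2.08], [0.22, 2.7], [-1.18, 4.32], [0.11, 2.71], [-2.7, 2.7]. Speed limits (rad/s): [2.57, 2.57, 3.14, 3.14, 3.14, 3.14].

## Interface

Orientations are given as a unit quaternion [w, x, y, z].
In Python, from rig import manip gives the robot as it stands.
- The arm moves only by the tool step_arm, never from a script. Its argument "increments" is a list of rows, each an object with "grip": the opening, from 0 (shut) to 1 (fully open); "delta_pos": the shift along the world's x, y, z in m, a list of three; "twist": the turn about the world's z in degrees. A call has 1 to 10 rows; each row shifts and turns the commanded pose from where the row before left it; what a row does not reach is not made up. A row lasts 1/12 s, in which the tool goes at most 41.7 mm and 7.16 degrees, less where a joint would pass 70% of its speed; a pose out of reach is approached as far as the arm can. A call with a gripper value outside its range is refused whole. The fingers move at their own pace and stop on an object; "force" is the grip in N (left out, the last holds). Time passes only in rows, so rows that do not move let the fingers close. It gives the time, the measured TCP pose, the force and the opening at its end, in the units of the state.
- manip.get_state(): the state, without advancing time (a new reading comes with each control period).
- manip.get_image(name): name is "scene" or "top"; returns a dict with "img" (384x512x3 uint8, red, green, blue), "fx", "fy", "cx", "cy" (pixels), "D" ([k1, k2, p1, p2, k3] as OpenCV has them; the pictures are not rectified), "rvec" (rotation vector, rad) and "tvec" (3), from world to camera coordinates, as OpenCV has them. Camera axes: x right, y down, z forward; pixel columns grow to the right and rows downward; lengths in m; the calibration is good to about 2 mm. A picture is of the moment at which its call begins. There is no depth.
- manip.sign_off(): hands the job in, once; it reports no verdict.
The state is a dict: "clock": time; "qpos": joint angles; "qd": joint speeds; "effort": joint torques, N m; "position": TCP position; "ee_rot": TCP orientation; "contact_force": force on the tool from outside, world axes, zero at the start; "moment": the same for the moment, N m; "width": finger opening in m.
Only numpy, scipy, OpenCV 4.12 (cv2) and the standard library are available. Lean on these libraries where they do the work, as an engineer would, in place of code of your own. Each camera call takes 0.05 s, during which the arm holds its last target. There are 200 camera calls.

## Task

Set the glass strip gauge for the next border strips: with a fingertip on top of the knurled wheel, roll it so that the fence closes in on the score line until the fence's pointer nib stands in the notch of the brass index. Touch only the wheel: do not push the fence or the index by hand, do not grip or lean hard on the wheel, leave everything else lying where it is, and take your hand away when it is set.

Things in the scene. Friction and masses are not known exactly. Their poses are not given: they have to be found in the camera images.
- gauge: the strip gauge, a grey bench machine 280 mm deep (its x) by 400 mm wide (its y), fixed at a varying place and yaw. Origin: centre of its underside, z up. Bed top 20 mm up; near-edge beam with steel rule, centred at x = -120 mm, 43 mm up; score line along x at y = +30 mm under a cutter bridge 113 mm tall with a knob 157 mm up at x = +75 mm. Within 60 mm of the wheel all is under 67 mm
- wheel: the knurled steel thumb wheel, 64 mm diameter, 18 mm wide, upright between low cheeks at the near right corner of the gauge. Origin: its centre, at (-120, -150, 52) mm in the gauge's frame, fixed there. Axle along the gauge's x; this body's own axes turn with it, so take directions from gauge. Knurl: 30 round ridges 1.5 mm high, 6.7 mm apart. Turns with about 1 N at the rim, stays where left
- wheel_top (a point): the highest point of the wheel's rim, 32 mm straight above its centre and 84 mm up; a point of the gauge, it does not turn; axes as the gauge's. Moving the rim here towards the gauge's +y (left, to the score line) drives the fence towards +y by rack and pinion, 8 mm for each radian of the wheel (0.25 mm for each mm of rim travel); rolling it back moves the fence back
- fence: the aluminium fence, a bar 20 mm wide, 206 mm long along the gauge's x, parallel to the score line, with a dark carriage at either end and a steel rack that runs to the right past the far side of the wheel (26 mm from its middle plane), top 66 mm up. Slides along the gauge's y, 60 mm of travel, driven by the wheel. Origin: no use, take nib
- nib (a point): tip of the fence's pointer, a dark nib 2 mm wide that lies over the rule 47 mm up and points at the robot's side; it moves with the fence along the gauge's y. Axes as the gauge's
- index: the brass index, a block 30 mm wide clamped to the near edge of the beam, reaching over the rule, with a notch 5 mm wide in its middle that opens to the fence's side; preset at a varying place 14 to 40 mm left (gauge's +y) of where the nib starts. It is stiff on the beam and must not be shifted. Its origin has no use, take notch
- notch (a point): middle of the mouth of the index's notch, on the line along which the nib's tip travels: the nib is set when it and this point have the same y in the gauge's frame. Axes as the gauge's
- cutter: black cutter carriage with a brass cutter and a wooden knob, on the bridge of the gauge; leave it. Slides along the gauge's x; its origin has no use, it is parked at x = +75 mm of the gauge
- jar: white lidded jar 44 mm wide, 48 mm tall, on the bed right of the fence; leave it. Origin: centre of its underside
- pane: blue glass pane 165 by 85 by 4 mm on the left part of the bed; leave it. Origin: centre of its underside
- pencil: brass pencil cutter about 125 mm long on the bed right of the fence; leave it. Origin: near its middle
- lath: wooden lath 300 by 32 by 7 mm on the table left of the gauge; leave it. Origin: centre of its underside, length along its x
- hammer: small hammer, 240 mm long, on the table to the right; leave it. Origin: on its handle's underside, length along its x
- pliers: running pliers with black handles, 155 mm long, on the table to the right; leave them. Origin: near the pivot
- fid: white lead-opening fid, 180 mm long, on the table to the left; leave it. Origin: near its middle
- spool: metal solder spool, 60 mm wide, 40 mm tall, standing on the table to the left; leave it. Origin: centre of its underside

How it is judged:
On the way, in this order (a step that is already met when the one before it is completed fails the run):
1. a fingertip on the wheel rolls it (contact force between the fingers and wheel above 0.2 N and angular speed of wheel above 0.15 rad/s), for 0.1 s.
2. the nib stands in the notch (y of nib in the frame of notch between -0.002 and 0.002 m), for 0.2 s.
At the end, for the whole second after the job is handed in: the nib is within 2 mm of the middle of the notch along the rule, the fence is at rest and the index has not been shifted (all of step 2 and linear speed of fence below 0.003 m/s and distance of notch from where it was at the start of the episode below 0.0015 m); the robot touches nothing.
It fails at once if the fence is pushed directly instead of by its wheel (contact force between any of the fingers, the arm and fence above 2 N).
It fails at once if the index is shifted (distance of notch from where it was at the start of the episode above 0.0015 m).
It fails at once if the wheel is gripped or leaned on with more than 35 N (contact force between the fingers and wheel above 35 N).
It fails at once if something else is moved, lifted or carried more than 20 mm (distance of any of jar, pane, pencil, lath, hammer, pliers, fid, spool, cutter from where it was at the start of the episode above 0.02 m).
It also fails if it takes over 58 s, if anything falls off the work surface, if the arm or the gripper's body presses on something with over 40 N, if the wrist force passes 120 N, or if a joint passes its speed limit or range.

## Working session

There is one attempt and no reset: what is moved stays moved. The work goes in short steps, Python scripts to look and compute and a tool call to move; the robot and the scene stay as the last step left them, time stands still between calls to the robot, and variables do not carry over. Pictures are saved under pics/ and viewed, about 8 in all and at most 12, crops included, and the job is handed in when it is done.

Besides the shell and the picture viewer there is one more tool, called after "Emit:" as a command line: name --argument value ..., lists and objects as JSON in quotes. step_arm: Moves the arm, as the interface text tells. Its arguments: {"type":"object","properties":{"increments":{"type":"array"},"force":{"type":"number"}},"required":["increments"]}

```bash
mkdir -p pics; cat > h.py <<'E'
import numpy as np, cv2
from rig import manip
def cam(n):
    d=manip.get_image(n); d['K']=np.array([[d['fx'],0,d['cx']],[0,d['fy'],d['cy']],[0,0,1.]]); d['D']=np.array(d['D'],float)
    d['R']=cv2.Rodrigues(np.array(d['rvec'],float))[0]; d['t']=np.array(d['tvec'],float).ravel(); return d
def plane(d,uv,z):
    p=cv2.undistortPoints(np.array(uv,float).reshape(-1,1,2),d['K'],d['D']).reshape(-1,2)
    r=np.c_[p,np.ones(len(p))]@d['R']; c=-d['R'].T@d['t']
    return c+r*((z-c[2])/r[:,2])[:,None]
def proj(d,P): return cv2.projectPoints(np.array(P,float).reshape(-1,3),np.array(d['rvec'],float),d['t'],d['K'],d['D'])[0].reshape(-1,2)
def save(d,f,box=None,s=1):
    im=d['img'][...,::-1]
    if box: im=im[box[1]:box[3],box[0]:box[2]]
    cv2.imwrite('pics/'+f,cv2.resize(im,None,fx=s,fy=s,interpolation=cv2.INTER_CUBIC))
E
python3 - <<'E'
from h import *
for n in('scene','top'):
    d=cam(n); save(d,n+'1.png',s=1.5); print(n,-d['R'].T@d['t'],d['fx'],d['D'])
s=manip.get_state();print(s['clock'],s['position'],s['ee_rot'],s['width'])
E
```

```text
scene [ 1.06938137 -0.77275035  0.80406342] 361.3190964595322 [-0.06180061  0.          0.          0.          0.        ]
top [0.27340232 0.0207618  1.49006524] 408.49596362021833 [-0.04421655  0.          0.          0.          0.        ]
0.1 [ 0.25086126 -0.51687007  0.23053113] [-0.15780765 -0.68907056 -0.15895802  0.68921031] 0.08532685474099327
```

View pics/top1.png

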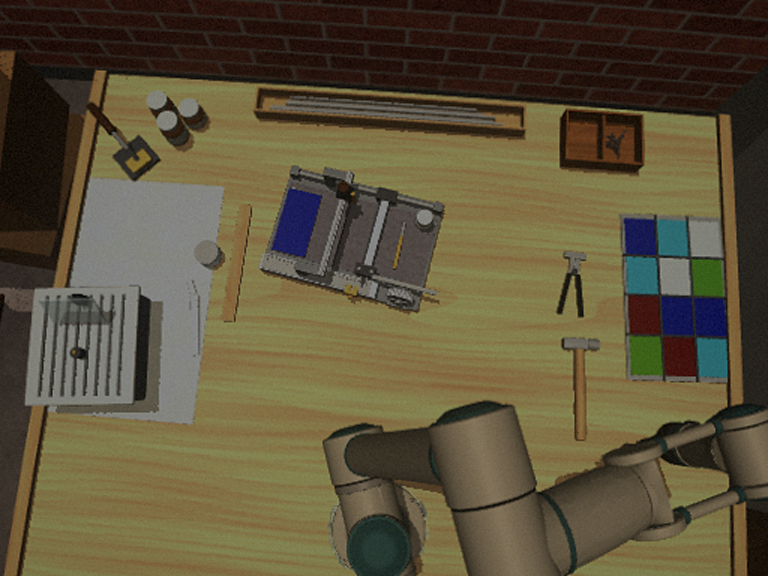

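View pics/scene1.png

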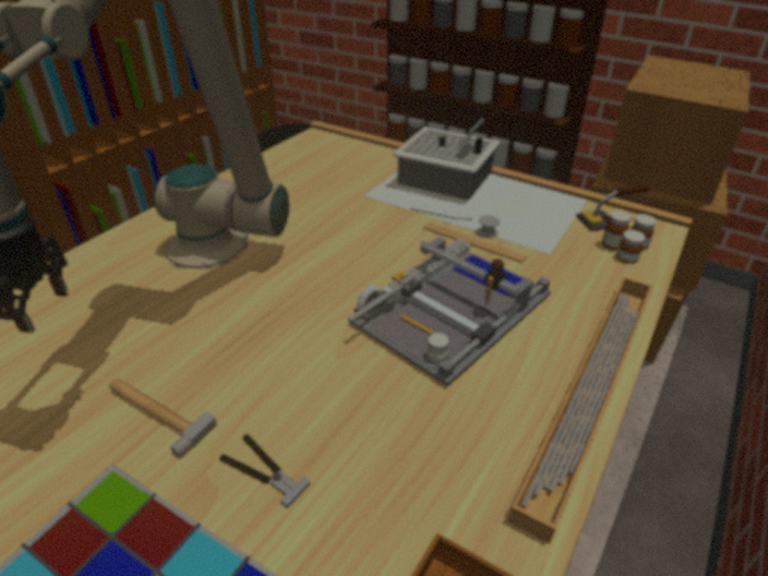

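The top view shows the gauge at about (260–440, 165–310) in the 1.5x picture: wheel near (402, 295), brass index near (351, 290) and fence carriage near (367, 270). The scene view shows the same gauge at about (350–550, 240–380), with the wheel near (370, 300). Next I'll zoom in on both.

```bash
python3 - <<'E'
from h import *
for n,b,s in(('top',(168,105,300,213),6),('scene',(225,150,371,256),5)):
    L=[cam(n) for _ in range(4)]; d=L[0]; d['img']=np.mean([l['img'] for l in L],0).astype(np.uint8)
    save(d,n+'2.png',b,s); np.save(n+'_a.npy',d,allow_pickle=True)
E
```

```text
(no output)
```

View pics/top2.png

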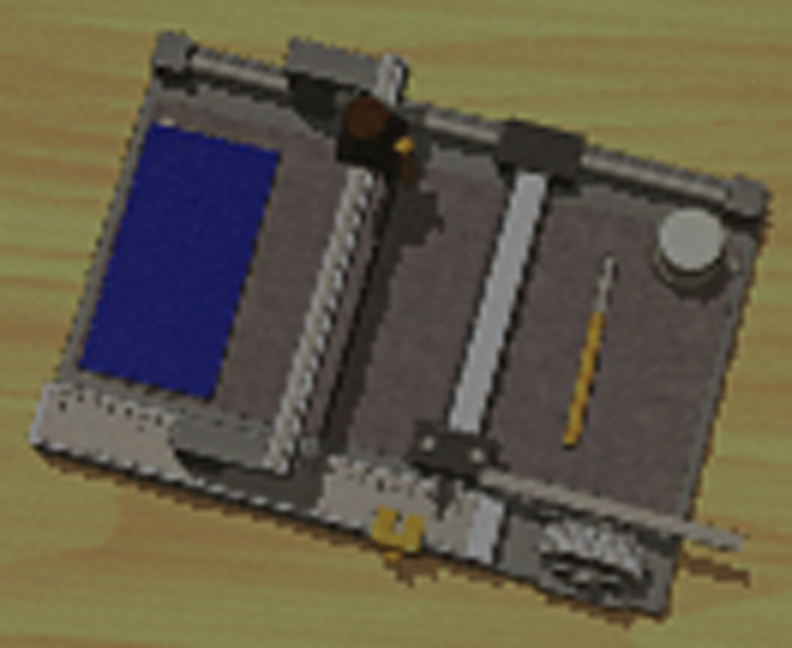

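View pics/scene2.png

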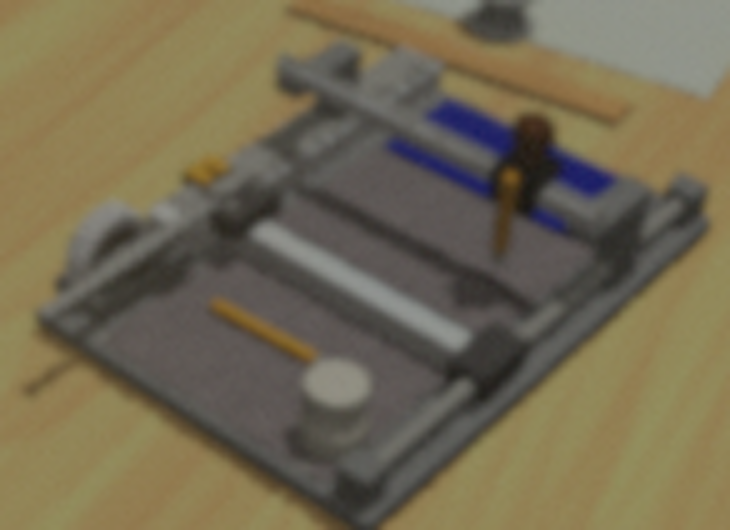

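The top crop is usable. The dark nib tip is at about crop (444, 505), the notch opens upward in the brass at about (400, 518), and the wheel is around (595, 560). The bed's near-right corner is at (665, 613). I'll fit the gauge pose from these.

```bash
cat >> h.py <<'E'
def pose(p): 
    c,s=np.cos(p[2]),np.sin(p[2]); return lambda P:(np.array(P)@np.array([[c,s,0],[-s,c,0],[0,0,1]]))+[p[0],p[1],0]
E
python3 - <<'E'
from h import *
from scipy.optimize import least_squares
d=np.load('top_a.npy',allow_pickle=True).item()
c=lambda *a:np.array(a,float)/6+[168-.42,105-.42]
ur=c((700,480),(735,340),(750,290)); ul=c((90,300),(120,205)); un=c((600,598),(662,614))
# right edge y=-200 z~.02; left edge y=.2; wheel centre top (-.12,-.15); near x=-.14
R=plane(d,c((768,225),(667,612)),.02); Lf=plane(d,c((153,95),(68,375)),.02); Wt=plane(d,c((595,540)),.084); 
N=plane(d,c((40,447),),.043)
print('R',R,'L',Lf,'W',Wt,'N',N)
def ang(a): v=a[0]-a[1]; return np.degrees(np.arctan2(v[1],v[0]))
print(ang(R),ang(Lf))
yaw=np.radians((ang(R)+ang(Lf))/2); ey=np.array([-np.sin(yaw),np.cos(yaw)]); ex=np.array([np.cos(yaw),np.sin(yaw)])
print('width',(Lf.mean(0)-R.mean(0))[:2]@ey)
nib=plane(d,c((444,505)),.047)[0]; nt=plane(d,c((400,520)),.047)[0]
print('nib',nib,'notch',nt,'dy',(nt-nib)[:2]@ey)
g=[*((R.mean(0)+Lf.mean(0))[:2]/2),yaw]
# x from near right corner -0.14
o=R[1][:2]+.14*ex+.2*ey; g=np.array([*o,yaw]); print('gauge',g)
P=pose(g)
w=P([[-.12,-.15,.084],[-.12,-.15,.052]]); print('wheel top',w[0], 'nib local',(nib[:2]-o)@ex,(nib[:2]-o)@ey)
im=cv2.resize(d['img'][105:213,168:300,::-1],None,fx=6,fy=6,interpolation=cv2.INTER_CUBIC)
pts=[[-.14,-.2,.02],[.14,-.2,.02],[.14,.2,.02],[-.14,.2,.02],[-.12,-.15,.084],[-.111,-.15,.084],[-.129,-.15,.084],[-.12,-.182,.052],[-.12,-.118,.052],[.075,.03,.157]]
for u in proj(d,P(pts)): cv2.circle(im,tuple(int(v) for v in ((u-[168,105])*6+2.5)),4,(0,0,255),1)
cv2.imwrite('pics/o1.png',im)
s=np.load('scene_a.npy',allow_pickle=True).item()
im=cv2.resize(s['img'][150:256,225:371,::-1],None,fx=5,fy=5,interpolation=cv2.INTER_CUBIC)
for u in proj(s,P(pts)): cv2.circle(im,tuple(int(v) for v in ((u-[225,150])*5+2)),4,(0,0,255),1)
cv2.imwrite('pics/o2.png',im)
a=cv2.imread('pics/o1.png');b=cv2.imread('pics/o2.png')
h=600
cv2.imwrite('pics/o.png',np.hstack([cv2.resize(a,(400,327)),cv2.resize(b,(400,290)).copy().repeat(1,0) if 0 else np.vstack([cv2.resize(b,(400,290)),np.zeros((37,400,3),np.uint8)])]))
E
```

```text
R [[ 0.76241903 -0.10677016  0.02      ]
 [ 0.51255922 -0.05891737  0.02      ]] L [[0.81921267 0.2873814  0.02      ]
 [0.63253721 0.32049783 0.02      ]] W [[ 0.54138421 -0.01086012  0.084     ]] N [[0.58082958 0.32772008 0.043     ]]
-10.841917075886458 -10.059674768824317
width 0.396399448482165
nib [0.56288517 0.08023841 0.047     ] notch [0.55172209 0.10582515 0.047     ] dy 0.023137401638174678
gauge [ 0.68651498  0.11237008 -0.1824008 ]
wheel top [ 0.541297   -0.01337464  0.084     ] nib local -0.11575052617554944 -0.05402399021434822
```

View pics/o1.png

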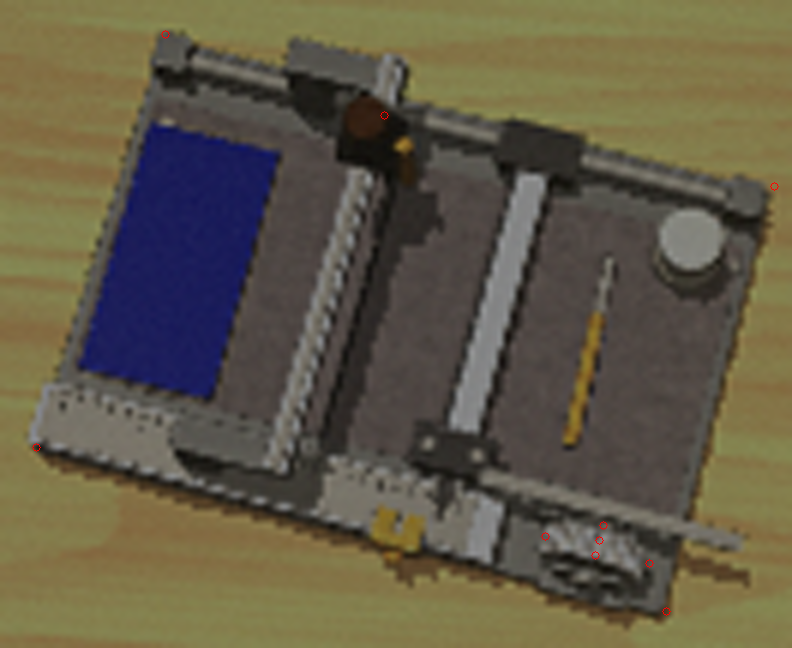

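View pics/o2.png

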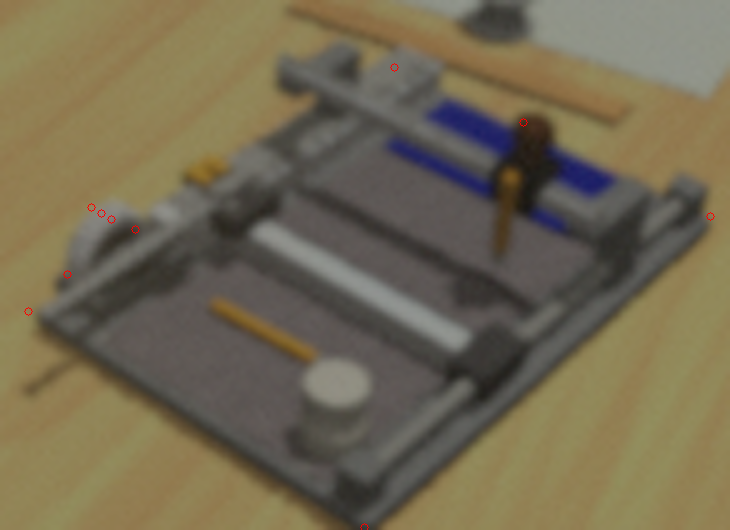

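```bash
python3 - <<'E'
from h import *
from scipy.optimize import least_squares
T=np.load('top_a.npy',allow_pickle=True).item();S=np.load('scene_a.npy',allow_pickle=True).item()
top=[([-.14,-.2,.02],(665,613)),([-.14,.2,.02],(36,447)),([.075,.03,.15],(367,118)),([-.12,-.15,.084],(595,538))]
sc=[([-.14,-.2,.02],(40,320)),([.14,-.2,.02],(362,526)),([.14,.2,.02],(709,224)),([.075,.03,.15],(533,130)),([-.12,-.15,.084],(106,206))]
ut=np.array([b for a,b in top])/6+[168-.42,105-.42]; us=np.array([b for a,b in sc])/5+[225-.4,150-.4]
f=lambda p:np.r_[(proj(T,pose(p)([a for a,b in top]))-ut).ravel(),(proj(S,pose(p)([a for a,b in sc]))-us).ravel()]
r=least_squares(f,[.6865,.1124,-.18],loss='soft_l1');print(r.x,np.degrees(r.x[2]));print(f(r.x).reshape(-1,2).round(2))
P=pose(r.x);print('wheel top',P([-.12,-.15,.084]))
ey=np.array([-np.sin(r.x[2]),np.cos(r.x[2])]);print('ey',ey)
c=lambda *a:np.array(a,float)/6+[168-.42,105-.42]
a=plane(T,c((444,503),(399,518)),.047);print('dy',(a[1]-a[0])[:2]@ey)
s=manip.get_state();print(s['clock'],s['contact_force'])
E
```

```text
[ 0.68773689  0.11486175 -0.1831599 ] -10.494289417692393
[[-0.37 -0.52]
 [-0.49 -0.3 ]
 [ 2.37 -0.05]
 [-0.    0.04]
 [-1.6  -2.12]
 [ 1.13 -0.02]
 [ 0.83 -1.76]
 [-1.52  0.08]
 [-0.23  1.14]]
wheel top [ 0.54242349 -0.0107727   0.084     ]
ey [0.18213753 0.98327307]
dy 0.02370931083897225
0.5 [-0.43398982  0.21569959  0.04485459]
```

```bash
python3 - <<'E'
from h import *
from scipy.spatial.transform import Rotation as Ro
s=manip.get_state();w,x,y,z=s['ee_rot'];M=Ro.from_quat([x,y,z,w]).as_matrix();print(M.round(3),s['position'])
print('jaw heading',np.degrees(np.arctan2(M[1,1],M[0,1])),'gauge y heading',90-10.49, s['qpos'])
E
```

```text
[[-0.     0.437 -0.9  ]
 [-0.    -0.9   -0.437]
 [-1.     0.     0.   ]] [ 0.25100322 -0.5173204   0.23131585]
jaw heading -64.11499045732134 gauge y heading 79.51 [-1.24002260e+00  2.75888378e-01  1.50494708e+00 -4.49236443e-05
  1.36072104e+00 -1.20995550e-01]
```

Emit:
step_arm --increments '[{"grip": 0,"delta_pos": [0.025,0.032,0],"twist": 0},{"grip": 0,"delta_pos": [0.025,0.032,0],"twist": 0},{"grip": 0,"delta_pos": [0.025,0.032,0],"twist": 0},{"grip": 0,"delta_pos": [0.025,0.032,0],"twist": 0},{"grip": 0,"delta_pos": [0.025,0.032,0],"twist": 0},{"grip": 0,"delta_pos": [0.025,0.032,0],"twist": 0},{"grip": 0,"delta_pos": [0.025,0.032,0],"twist": 0},{"grip": 0,"delta_pos": [0.025,0.032,0],"twist": 0}]' --force 20

```text
clock: 1.17
position: [0.4519, -0.2596, 0.2316]
ee_rot: [0.159, 0.689, 0.158, -0.689]
contact_force: [0.3, -0.4, -0.1]
width: -0.0001
```

Emit:
step_arm --increments '[{"grip": 0,"delta_pos": [0.0098,0.0263,-0.009],"twist": -4.04},{"grip": 0,"delta_pos": [0.0098,0.0263,-0.009],"twist": -4.04},{"grip": 0,"delta_pos": [0.0098,0.0263,-0.009],"twist": -4.04},{"grip": 0,"delta_pos": [0.0098,0.0263,-0.009],"twist": -4.04},{"grip": 0,"delta_pos": [0.0098,0.0263,-0.013],"twist": -4.04},{"grip": 0,"delta_pos": [0.0098,0.0263,-0.013],"twist": -4.04},{"grip": 0,"delta_pos": [0.0098,0.0263,-0.013],"twist": -4.04},{"grip": 0,"delta_pos": [0.0098,0.0263,-0.013],"twist": -4.04},{"grip": 0,"delta_pos": [0.0098,0.0263,-0.013],"twist": -4.04},{"grip": 0,"delta_pos": [0,0,-0.01],"twist": 0}]'

```text
clock: 2.0
position: [0.5405, -0.0204, 0.1195]
ee_rot: [-0.065, 0.704, -0.063, -0.704]
contact_force: [0.2, -0.7, 0.3]
width: -0.0
```

```bash
python3 - <<'E'
from h import *
a=cam('top');b=cam('scene');save(a,'a.png',(200,140,310,225),3.6);save(b,'b.png',(200,130,320,225),3.3)
A=cv2.imread('pics/a.png');B=cv2.imread('pics/b.png');h=min(len(A),len(B));cv2.imwrite('pics/ab.png',np.hstack([A[:h],B[:h]]))
s=manip.get_state();print(s['position'],s['contact_force'],s['qpos'])
E
```

```text
[ 0.5380313  -0.02362146  0.11863777] [ 0.32209475  0.93813672 -0.22206287] [-1.72776875e-01  3.12273328e-01  1.75271996e+00 -5.35540184e-04
  1.08055750e+00  1.57794975e+00]
```

View pics/ab.png

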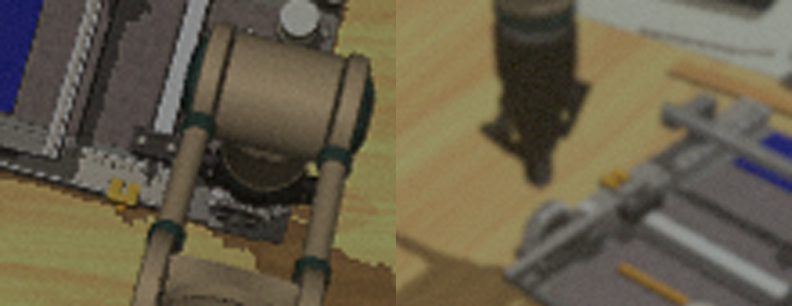

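The top view still shows the nib (about (143, 172)) and the index ((123, 192)) beside the arm. The scene view shows the closed fingertip at (540, 183), just above the wheel at (550, 210). I'll lower it until it touches.

Emit:
step_arm --increments '[{"grip": 0,"delta_pos": [0.0,0.0,-0.014],"twist": 0},{"grip": 0,"delta_pos": [0.0,0,-0.013],"twist": 0},{"grip": 0,"delta_pos": [0,0,-0.002],"twist": 0},{"grip": 0,"delta_pos": [0,0,-0.001],"twist": 0},{"grip": 0,"delta_pos": [0,0,-0.001],"twist": 0},{"grip": 0,"delta_pos": [0,0,0],"twist": 0}]'

```text
clock: 2.6
position: [0.5397, -0.0253, 0.0902]
ee_rot: [-0.065, 0.705, -0.065, -0.704]
contact_force: [-0.3, 0.7, -0.0]
width: -0.0007
```

Emit:
step_arm --increments '[{"grip": 0,"delta_pos": [0,0,-0.001],"twist": 0},{"grip": 0,"delta_pos": [0,0,-0.001],"twist": 0},{"grip": 0,"delta_pos": [0,0,-0.001],"twist": 0}]'

```text
clock: 2.85
position: [0.5395, -0.0248, 0.0867]
ee_rot: [-0.064, 0.704, -0.065, -0.704]
contact_force: [0.6, 0.4, -0.3]
width: 0.0002
```

Emit:
step_arm --increments '[{"grip": 0,"delta_pos": [0,0,-0.001],"twist": 0},{"grip": 0,"delta_pos": [0,0,0],"twist": 0}]'

```text
clock: 3.02
position: [0.5391, -0.0246, 0.0852]
ee_rot: [0.064, -0.704, 0.065, 0.704]
contact_force: [0.0, 0.8, -0.5]
width: -0.0
```

Emit:
step_arm --increments '[{"grip": 0,"delta_pos": [0,0,-0.001],"twist": 0},{"grip": 0,"delta_pos": [0,0,0],"twist": 0}]'

```text
clock: 3.18
position: [0.5392, -0.0246, 0.0842]
ee_rot: [0.064, -0.704, 0.065, 0.704]
contact_force: [0.1, -0.8, -0.1]
width: 0.0001
```

Emit:
step_arm --increments '[{"grip": 0,"delta_pos": [0,0,-0.001],"twist": 0},{"grip": 0,"delta_pos": [0,0,0],"twist": 0}]'

```text
clock: 3.35
position: [0.5392, -0.0246, 0.0831]
ee_rot: [0.064, -0.704, 0.065, 0.704]
contact_force: [-0.2, 0.5, 0.3]
width: -0.0002
```

Emit:
step_arm --increments '[{"grip": 0,"delta_pos": [0.0005,0.002,0],"twist": 0},{"grip": 0,"delta_pos": [0.0005,0.002,0],"twist": 0}]'

```text
clock: 3.52
position: [0.5403, -0.0206, 0.0833]
ee_rot: [-0.065, 0.704, -0.065, -0.704]
contact_force: [-0.5, 0.2, 0.8]
width: -0.0004
```

Emit:
step_arm --increments '[{"grip": 0,"delta_pos": [0.0005,0.002,0],"twist": 0},{"grip": 0,"delta_pos": [0.0005,0.002,0],"twist": 0}]'

```text
clock: 3.68
position: [0.5412, -0.0165, 0.0835]
ee_rot: [0.064, -0.704, 0.065, 0.704]
contact_force: [-1.5, -1.5, 1.5]
width: 0.0002
```

Emit:
step_arm --increments '[{"grip": 0,"delta_pos": [0.0005,0.002,0],"twist": 0},{"grip": 0,"delta_pos": [0.0005,0.002,0],"twist": 0}]'

```text
clock: 3.85
position: [0.542, -0.0125, 0.0838]
ee_rot: [0.064, -0.704, 0.065, 0.704]
contact_force: [-2.3, -0.7, 6.1]
width: -0.0003
```

Emit:
step_arm --increments '[{"grip": 0,"delta_pos": [0.0005,0.003,0],"twist": 0},{"grip": 0,"delta_pos": [0.0006,0.003,0],"twist": 0}]'

```text
clock: 4.02
position: [0.5432, -0.0064, 0.0837]
ee_rot: [0.065, -0.704, 0.065, 0.704]
contact_force: [-2.2, -1.6, 4.9]
width: 0.0002
```

Emit:
step_arm --increments '[{"grip": 0,"delta_pos": [0.0005,0.003,0],"twist": 0},{"grip": 0,"delta_pos": [0.0006,0.003,0],"twist": 0}]'

```text
clock: 4.18
position: [0.5444, -0.0003, 0.0837]
ee_rot: [0.065, -0.704, 0.065, 0.704]
contact_force: [-2.4, -0.6, 3.5]
width: -0.0
```

```bash
python3 - <<'E'
from h import *
L=[cam('top') for _ in range(3)];a=L[0];a['img']=np.mean([l['img'] for l in L],0).astype(np.uint8);save(a,'t3.png',(222,172,292,212),10)
print(manip.get_state()['contact_force'])
E
```

```text
[-1.32344229  1.77003629  4.92422953]
```

View pics/t3.png

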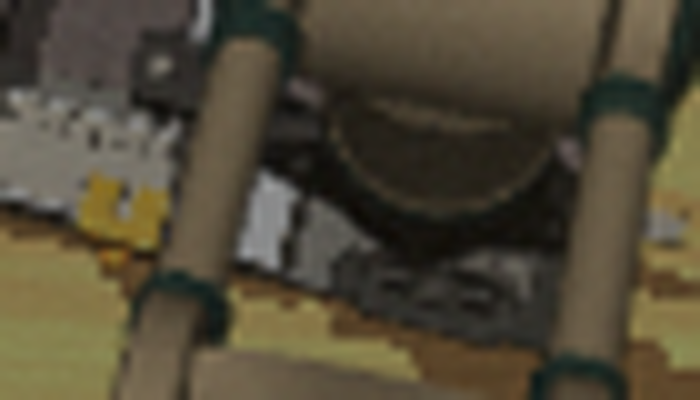

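The brass index is at about crop (120, 210). The nib is hidden by the arm link, but the carriage screw at (160, 68) has moved about 1.3 px left, roughly 4.5 mm, so the wheel drives the fence. I'll do more strokes the same way.

Emit:
step_arm --increments '[{"grip": 0,"delta_pos": [0.0005,0.003,0],"twist": 0},{"grip": 0,"delta_pos": [0.0006,0.003,0],"twist": 0}]'

```text
clock: 4.5
position: [0.5458, 0.0054, 0.0831]
ee_rot: [-0.065, 0.704, -0.065, -0.704]
contact_force: [-0.9, 0.3, -1.0]
width: 0.0
```

Emit:
step_arm --increments '[{"grip": 0,"delta_pos": [0,0,0.01],"twist": 0},{"grip": 0,"delta_pos": [-0.0023,-0.0122,0],"twist": 0},{"grip": 0,"delta_pos": [-0.0023,-0.0123,0],"twist": 0},{"grip": 0,"delta_pos": [0,0,-0.006],"twist": 0},{"grip": 0,"delta_pos": [0,0,-0.004],"twist": 0},{"grip": 0,"delta_pos": [0,0,0],"twist": 0}]'

```text
clock: 5.0
position: [0.5408, -0.0204, 0.0833]
ee_rot: [0.064, -0.704, 0.065, 0.704]
contact_force: [-0.9, -0.7, 4.7]
width: 0.0002
```

Emit:
step_arm --increments '[{"grip": 0,"delta_pos": [0.0006,0.003,0],"twist": 0},{"grip": 0,"delta_pos": [0.0005,0.003,0],"twist": 0},{"grip": 0,"delta_pos": [0.0006,0.003,0],"twist": 0},{"grip": 0,"delta_pos": [0.0005,0.003,0],"twist": 0},{"grip": 0,"delta_pos": [0.0006,0.003,0],"twist": 0}]'

```text
clock: 5.42
position: [0.5439, -0.0043, 0.0837]
ee_rot: [-0.065, 0.704, -0.065, -0.704]
contact_force: [0.2, -0.4, 4.3]
width: 0.0
```

Emit:
step_arm --increments '[{"grip": 0,"delta_pos": [0.0005,0.003,0],"twist": 0},{"grip": 0,"delta_pos": [0.0006,0.003,0],"twist": 0},{"grip": 0,"delta_pos": [0,0,0],"twist": 0}]'

```text
clock: 5.67
position: [0.5448, 0.0023, 0.0829]
ee_rot: [0.065, -0.704, 0.064, 0.704]
contact_force: [0.2, 1.2, 1.8]
width: -0.0003
```

Emit:
step_arm --increments '[{"grip": 0,"delta_pos": [0,0,0.01],"twist": 0},{"grip": 0,"delta_pos": [-0.0019,-0.0105,0],"twist": 0},{"grip": 0,"delta_pos": [-0.002,-0.0105,0],"twist": 0},{"grip": 0,"delta_pos": [0,0,-0.006],"twist": 0},{"grip": 0,"delta_pos": [0,0,-0.004],"twist": 0},{"grip": 0,"delta_pos": [0,0,0],"twist": 0}]'

```text
clock: 6.17
position: [0.5408, -0.0202, 0.0834]
ee_rot: [0.064, -0.704, 0.065, 0.704]
contact_force: [-1.7, -1.0, 7.4]
width: -0.0003
```

Emit:
step_arm --increments '[{"grip": 0,"delta_pos": [0.0006,0.003,0],"twist": 0},{"grip": 0,"delta_pos": [0.0005,0.003,0],"twist": 0},{"grip": 0,"delta_pos": [0.0006,0.003,0],"twist": 0},{"grip": 0,"delta_pos": [0.0005,0.003,0],"twist": 0},{"grip": 0,"delta_pos": [0.0006,0.003,0],"twist": 0}]'

```text
clock: 6.58
position: [0.5438, -0.0043, 0.0836]
ee_rot: [-0.065, 0.704, -0.065, -0.704]
contact_force: [-0.4, -0.7, 4.9]
width: 0.0002
```

Emit:
step_arm --increments '[{"grip": 0,"delta_pos": [0.0005,0.003,0],"twist": 0},{"grip": 0,"delta_pos": [0.0006,0.003,0],"twist": 0},{"grip": 0,"delta_pos": [0,0,0],"twist": 0}]'

```text
clock: 6.83
position: [0.5446, 0.0024, 0.0828]
ee_rot: [0.065, -0.704, 0.064, 0.704]
contact_force: [-0.1, -0.0, -0.2]
width: -0.0001
```

Emit:
step_arm --increments '[{"grip": 0,"delta_pos": [0,0,0.02],"twist": 0},{"grip": 0,"delta_pos": [0,-0.02,0.02],"twist": 0},{"grip": 0,"delta_pos": [0,-0.04,0],"twist": 0},{"grip": 0,"delta_pos": [0,-0.04,0],"twist": 0},{"grip": 0,"delta_pos": [0,0,0],"twist": 0}]'

```text
clock: 7.25
position: [0.5455, -0.1045, 0.1232]
ee_rot: [-0.064, 0.705, -0.068, -0.703]
contact_force: [-0.1, -0.1, -0.7]
width: 0.0003
```

```bash
cat > m.py <<'E'
from h import *
import sys
L=[cam('top') for _ in range(6)];a=L[0];I=np.mean([l['img'] for l in L],0);a['img']=I.astype(np.uint8)
np.save(sys.argv[1]+'.npy',a,allow_pickle=True)
save(a,sys.argv[1]+'.png',(222,172,272,202),14)
# fence shift vs start: unwrapped strip along gauge y at nib height and fence height
T=np.load('top_a.npy',allow_pickle=True).item(); P=pose([.68774,.11486,-.18316])
def strip(d,x,z,ys):
    u=proj(d,P(np.c_[np.full(len(ys),x),ys,np.full(len(ys),z)])).astype(np.float32)
    return cv2.remap(d['img'].astype(np.float32),u[:,0].reshape(1,-1),u[:,1].reshape(1,-1),cv2.INTER_CUBIC)[0]
ys=np.arange(-.11,.05,.00025)
def prof(d,x0,x1,z): return np.mean([strip(d,x,z,ys) for x in np.arange(x0,x1,.001)],0).mean(1)
f=[prof(d,-.05,.02,.06) for d in(T,a)]
sh=range(0,180); e=[np.mean((f[1][s:][20:300]-f[0][:len(ys)-s][20-0:300])**2) for s in sh] if 0 else None
g=[]
for q in f:
    k=ys[int(np.argmax(cv2.GaussianBlur(q.reshape(1,-1),(0,0),20)[0]))]; m=(abs(ys-k)<.02); w=np.clip(q[m]-np.percentile(q[m],50),0,None); g.append((w*ys[m]).sum()/w.sum())
print('fence y',g,'shift',g[1]-g[0])
E
python3 m.py c1
```

```text
fence y [np.float64(-0.05602916346583083), np.float64(-0.039252362089395934)] shift 0.016776801376434898
```

View pics/c1.png

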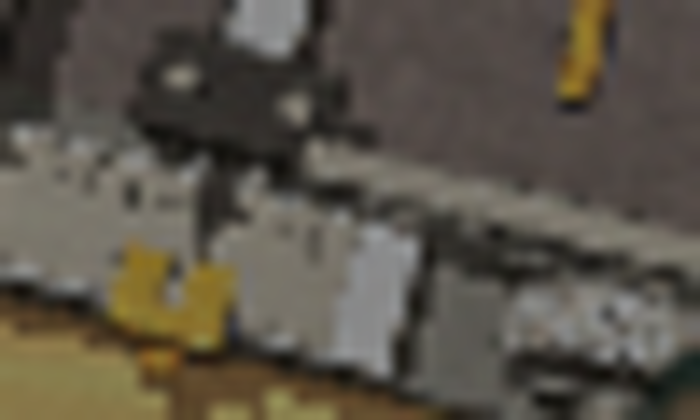

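The nib lies at about crop (207, 235). The notch (white gap in the brass) is at about (174, 290), so some travel remains, and the wheel and rack look clear. I'll measure this sub-pixel in the rectified frame.

```bash
cat > n.py <<'E'
from h import *
import sys
P=pose([.68774,.11486,-.18316])
a=np.load(sys.argv[1]+'.npy',allow_pickle=True).item()
xs=np.arange(-.15,-.09,.0005); ys=np.arange(-.065,.0,.0005)[::-1]
X,Y=np.meshgrid(xs[::-1],ys,indexing='ij')
def rect(z):
    u=proj(a,P(np.c_[X.ravel(),Y.ravel(),np.full(X.size,z)])).astype(np.float32).reshape(*X.shape,2)
    return cv2.remap(a['img'],u[...,0],u[...,1],cv2.INTER_CUBIC).astype(float)
for z in(.047,.052):
    R=rect(z); b=np.clip(R[...,0]-R[...,2]-35,0,60)   # brass
    col=(b>20).sum(0); on=np.where(col>6)[0]; rows=np.where((b>20).sum(1)>15)[0]
    print('z',z,'brass y edges',Y[0,on[0]],Y[0,on[-1]],'mid',(Y[0,on[0]]+Y[0,on[-1]])/2,'x rows',X[rows[0],0],X[rows[-1],0],'centroid',(b*Y).sum()/b.sum())
    r=rows[0]
    for dr in range(0,24,4):
        q=b[r+dr]; k=(Y[0]<(Y[0,on[0]]-.006))&(Y[0]>(Y[0,on[-1]]+.006)); w=np.clip(40-q,0,None)*k
        print('  notch row x',round(X[r+dr,0],4),'y',round((w*Y[0]).sum()/max(w.sum(),1e-9),4))
    if z==.047:
        g=R.mean(2)
        for r2 in range(10,r+14,4):
            k=(Y[0]<-.0)&(Y[0]>-.06); q=cv2.GaussianBlur(g[r2:r2+1],(0,0),1)[0]; q2=np.where(k,q,255); i=q2.argmin(); m=abs(np.arange(len(q))-i)<9; w=np.clip(np.median(q)-q,0,None)*m
            print('  nib row x',round(X[r2,0],4),'y',round((w*Y[0]).sum()/max(w.sum(),1e-9),4),'dark',round(q[i]),'med',round(np.median(q)))
E
python3 n.py c1; python3 -c "from rig import manip;print(manip.get_state()['position'])"
```

```text
z 0.047 brass y edges -0.01849999999999996 -0.04799999999999999 mid -0.033249999999999974 x rows -0.12699999999999997 -0.149 centroid -0.03334613336702552
  notch row x -0.127 y -0.0333
  notch row x -0.129 y -0.0337
  notch row x -0.131 y -0.0333
  notch row x -0.133 y -0.0331
  notch row x -0.135 y -0.0331
  notch row x -0.137 y -0.0335
  nib row x -0.0955 y -0.0505 dark 22 med 35
  nib row x -0.0975 y -0.0512 dark 15 med 29
  nib row x -0.0995 y -0.037 dark 20 med 47
  nib row x -0.1015 y -0.0251 dark 30 med 57
  nib row x -0.1035 y -0.0375 dark 42 med 79
  nib row x -0.1055 y -0.0377 dark 45 med 98
  nib row x -0.1075 y -0.0371 dark 43 med 114
  nib row x -0.1095 y -0.0364 dark 39 med 113
  nib row x -0.1115 y -0.0365 dark 37 med 103
  nib row x -0.1135 y -0.037 dark 34 med 94
  nib row x -0.1155 y -0.0373 dark 37 med 103
  nib row x -0.1175 y -0.0375 dark 41 med 114
  nib row x -0.1195 y -0.0372 dark 53 med 117
  nib row x -0.1215 y -0.037 dark 64 med 116
  nib row x -0.1235 y -0.0374 dark 70 med 116
  nib row x -0.1255 y -0.0383 dark 71 med 114
  nib row x -0.1275 y -0.0393 dark 84 med 113
  nib row x -0.1295 y -0.0314 dark 68 med 110
  nib row x -0.1315 y -0.0318 dark 63 med 107
  nib row x -0.1335 y -0.0304 dark 84 med 103
z 0.052 brass y edges -0.01899999999999996 -0.04849999999999999 mid -0.033749999999999974 x rows -0.12799999999999997 -0.1495 centroid -0.033805420979226286
  notch row x -0.128 y -0.0338
  notch row x -0.13 y -0.0342
  notch row x -0.132 y -0.0338
  notch row x -0.134 y -0.0336
  notch row x -0.136 y -0.0336
  notch row x -0.138 y -0.034
[ 0.54438496 -0.09693981  0.12278099]
```

```bash
cp top_a.npy s0.npy; python3 n.py s0 | grep -E "brass|nib row x -0.1[12]"
```

```text
z 0.047 brass y edges -0.01899999999999996 -0.04799999999999999 mid -0.033499999999999974 x rows -0.12749999999999997 -0.1485 centroid -0.03332619288189688
  nib row x -0.1115 y -0.0555 dark 44 med 96
  nib row x -0.1135 y -0.0552 dark 42 med 89
  nib row x -0.1155 y -0.0552 dark 39 med 97
  nib row x -0.1175 y -0.0554 dark 39 med 108
  nib row x -0.1195 y -0.0555 dark 45 med 113
  nib row x -0.1215 y -0.0552 dark 50 med 113
  nib row x -0.1235 y -0.0556 dark 55 med 113
  nib row x -0.1255 y -0.0559 dark 71 med 109
  nib row x -0.1275 y -0.0307 dark 87 med 105
  nib row x -0.1295 y -0.0314 dark 66 med 108
z 0.052 brass y edges -0.019499999999999962 -0.04849999999999999 mid -0.033999999999999975 x rows -0.12799999999999997 -0.1495 centroid -0.03378555599259377
```

Emit:
step_arm --increments '[{"grip": 0,"delta_pos": [-0.001,0.03,0],"twist": 0},{"grip": 0,"delta_pos": [-0.001,0.03,0],"twist": 0},{"grip": 0,"delta_pos": [-0.001,0.02,0],"twist": 0},{"grip": 0,"delta_pos": [0,0,-0.02],"twist": 0},{"grip": 0,"delta_pos": [0,0,-0.01],"twist": 0},{"grip": 0,"delta_pos": [0,0,0],"twist": 0}]'

```text
clock: 8.05
position: [0.5396, -0.0167, 0.091]
ee_rot: [0.064, -0.702, 0.064, 0.706]
contact_force: [-1.2, 0.0, 0.3]
width: 0.0002
```

Emit:
step_arm --increments '[{"grip": 0,"delta_pos": [0.001,0,-0.005],"twist": 0},{"grip": 0,"delta_pos": [0,0,-0.003],"twist": 0},{"grip": 0,"delta_pos": [0,0,0],"twist": 0}]'

```text
clock: 8.3
position: [0.5428, -0.0185, 0.085]
ee_rot: [0.065, -0.704, 0.065, 0.704]
contact_force: [0.2, 0.6, -0.2]
width: -0.0001
```

Emit:
step_arm --increments '[{"grip": 0,"delta_pos": [0,0,-0.001],"twist": 0},{"grip": 0,"delta_pos": [-0.001,0,-0.001],"twist": 0},{"grip": 0,"delta_pos": [0,0,0],"twist": 0}]'

```text
clock: 8.55
position: [0.5427, -0.0186, 0.0839]
ee_rot: [-0.065, 0.705, -0.065, -0.703]
contact_force: [0.0, 0.1, 1.6]
width: -0.0002
```

Emit:
step_arm --increments '[{"grip": 0,"delta_pos": [0,0,-0.0005],"twist": 0},{"grip": 0,"delta_pos": [0.0005,0.003,0],"twist": 0},{"grip": 0,"delta_pos": [0.0006,0.003,0],"twist": 0},{"grip": 0,"delta_pos": [0.0005,0.003,0],"twist": 0},{"grip": 0,"delta_pos": [0.0006,0.0035,0],"twist": 0},{"grip": 0,"delta_pos": [0,0,0],"twist": 0}]'

```text
clock: 9.05
position: [0.5451, -0.0052, 0.0836]
ee_rot: [-0.065, 0.705, -0.064, -0.703]
contact_force: [1.7, 0.5, 5.2]
width: -0.0002
```

Emit:
step_arm --increments '[{"grip": 0,"delta_pos": [0,0,0.02],"twist": 0},{"grip": 0,"delta_pos": [0,0,0.02],"twist": 0},{"grip": 0,"delta_pos": [0,-0.03,0.02],"twist": 0},{"grip": 0,"delta_pos": [0,-0.04,0.02],"twist": 0},{"grip": 0,"delta_pos": [0,-0.04,0],"twist": 0},{"grip": 0,"delta_pos": [0,-0.02,0],"twist": 0},{"grip": 0,"delta_pos": [0,0,0],"twist": 0}]'

```text
clock: 9.63
position: [0.5437, -0.137, 0.1612]
ee_rot: [0.065, -0.704, 0.067, 0.704]
contact_force: [0.1, 1.0, -1.2]
width: 0.0001
```

```bash
python3 m.py c2; python3 n.py c2 | grep -E "brass|nib row x -0.1[12]"
```

```text
fence y [np.float64(-0.05602916346583083), np.float64(-0.03593615149156952)] shift 0.02009301197426131
z 0.047 brass y edges -0.01849999999999996 -0.04799999999999999 mid -0.033249999999999974 x rows -0.12699999999999997 -0.149 centroid -0.03336499439084583
  nib row x -0.1115 y -0.0324 dark 42 med 102
  nib row x -0.1135 y -0.0336 dark 40 med 92
  nib row x -0.1155 y -0.0338 dark 39 med 98
  nib row x -0.1175 y -0.0342 dark 44 med 115
  nib row x -0.1195 y -0.0344 dark 56 med 117
  nib row x -0.1215 y -0.0338 dark 67 med 116
  nib row x -0.1235 y -0.0338 dark 69 med 116
  nib row x -0.1255 y -0.034 dark 65 med 114
  nib row x -0.1275 y -0.0335 dark 68 med 113
  nib row x -0.1295 y -0.0319 dark 64 med 109
z 0.052 brass y edges -0.01899999999999996 -0.04849999999999999 mid -0.033749999999999974 x rows -0.12799999999999997 -0.15 centroid -0.03381251997187956
```

View pics/c2.png

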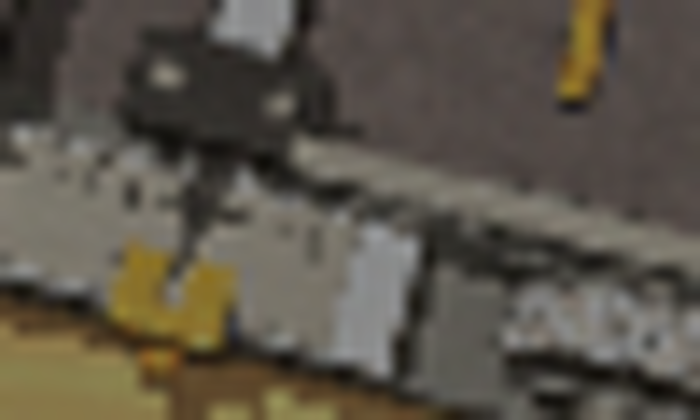

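The nib at crop (185, 262) now points straight into the notch at (174, 290). The measured difference is about 0.5 mm or less, and the hand is clear, so I'll hand in.

```bash
python3 -c "
from rig import manip;s=manip.get_state();print(s['clock'],s['contact_force'],max(map(abs,s['qd'])));print(manip.sign_off())"
```

```text
9.9333 [ 0.06579025  0.02377492 -0.40891469] 0.007597631329265238
the job is handed in; nothing more can be done
None
```

I rolled the wheel with the closed fingertip in four light strokes, with readings of about 7 N or less. I then lifted the hand clear and handed the job in at about 10 s.

**Nib and notch:** in the last top-camera measurement the nib was at y ≈ -33.8 mm in the gauge's frame. The notch was at -33.3 to -33.8 mm, depending on the height assumed for the index. That is within about 0.5 mm, against the 2 mm allowed.

**Index:** the brass stayed in place to within the image resolution (centroid -33.3 mm before the first stroke, -33.4 mm after the last).

**Disagreements in the measurements:**
- **Fence travel:** my rough tracking of the fence bar gave 20.1 mm, while the nib itself gave about 21.5 mm. I went by the nib.
- **First distance estimate:** my first reading by eye was 24 mm to go, which was too high. The sub-pixel measurement puts it at about 22 mm.
- **Gauge pose:** a few points in the pose fit were off by up to about 2.5 pixels. This has little effect, because the nib and notch were compared in the same picture.

I did not check the final setting in the scene camera.

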